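# Ram two slugs home in a magazine tube

## Robot

A 6-joint arm with a two-finger parallel gripper is mounted at the origin on the work surface; the furniture and walls round the work are solid. World frame = base frame: x ahead of the robot, y to its left, z up, the work surface at z = 0. Lengths are in m, angles in rad, forces in N, time in s.
With the tool pointing down it reaches from about 0.35 to 0.85 m from the base axis. Payload 8.1 kg.
Tool frame: the origin (TCP) lies on the centre line of the jaws, within the pads' length; the fingertips stand 19 mm ahead of it and the grasp point (between the pads) is the TCP; z points along the fingers, y is the line along which they close (so a half turn about z gives the same grasp; the last joint's range is limited). The gripper opens to 93 mm and grips with 3 to 60 N. Pads are 15 mm wide; open, the fingers measure 128 mm over their backs; the gripper's body (75 mm by 188 mm) begins 65 mm behind the grasp point.
Start: joints at [1.24, 0.13, 1.488, -0, 1.523, -0.085], TCP at [0.146, 0.582, 0.238] pointing down, gripper open.
Joint ranges: [-2.96, 2.96], [-0.89, 2.26], [0.02, 2.5], [-1.34, 4.48], [0, 2.73], [-2.66, 2.66]. Speed limits (rad/s): [2.39, 2.39, 2.79, 3.14, 3.14, 3.14].

## Interface

Orientations are given as [roll, pitch, yaw] about the fixed x, y, z axes, in that order (R = Rz(yaw) Ry(pitch) Rx(roll)).
In Python, from station import manip gives the robot as it stands.
- The arm moves only by the tool send_rows, never from a script. Its argument "motion" is a list of rows, each a list of 5 numbers: the shift along the tool's x, y, z in mm, then the turn about the tool's z in rad, then the finger opening in mm, from 0 to 93. In form: [[dx, dy, dz, yaw, gripper], ...]. A call has 1 to 8 rows; each row is the pose to reach, as a shift and turn from the pose commanded when the call began, along the tool's axes at that moment; what a row does not reach only later rows make up. A row lasts 1/12 s, in which the tool goes at most 41.7 mm and 7.16 degrees, less where a joint would pass 70% of its speed; a pose out of reach is approached as far as the arm can. A call with a gripper value outside its range is refused whole. The fingers move at their own pace and stop on an object; the grip force is fixed at half the most. Time passes only in rows, so rows that repeat a pose let the fingers close. It gives the time, the measured TCP pose, the force, the opening and the grip force at its end, in the units of the state.
- manip.read_state(): the state, without advancing time (a new reading comes with each control period).
- manip.get_image(name): name is "scene" or "side" or "wrist"; returns the picture (384x512x3 uint8, red, green, blue); there is no depth.
- manip.calibration(name): a dict with "intrinsics" (3x3 intrinsics, pixels), "rvec" (rotation vector, rad) and "tvec" (3), from world to camera coordinates, as OpenCV has them; the wrist camera has in their place "tool_from_camera" (4x4, takes a point from camera to tool coordinates, whose origin is the TCP and whose axes are the flange's). Camera axes: x right, y down, z forward; pixel columns grow to the right and rows downward; lengths in m; the calibration is good to about 2 mm. A picture is of the moment at which its call begins: read the wrist's pose just before it. calibration takes no time and is no camera call.
- manip.sign_off(): hands the job in; it is judged then, once.
The state is a dict: "time": time; "joints": joint angles; "qd": joint speeds; "effort": joint torques, N m; "position": TCP position; "tcp_rot": TCP orientation; "ft_force": force on the tool from outside, world axes, zero at the start; "torque": the same for the moment, N m; "width": finger opening in m; "gripper_force": force on a finger pad.
Only numpy, scipy, OpenCV 4.12 (cv2) and the standard library are available. Lean on these libraries where they do the work, as an engineer would, in place of code of your own. Each camera call takes 0.05 s, during which the arm holds its last target. There are 200 camera calls.

## Task

One steel slug is already hung up on the spring catches inside the square magazine tube; put the other slug, which stands on the bench, into the tube mouth on top of it. Then take the wooden-handled ramming rod and push both slugs down past the catches until they bottom out firmly on the spring pad: lean on the rod with about 20 N for a moment, never with more than 30 N. Stand the rod back in its wooden block, and do not disturb the pipe stub, the tape measure or the nut lying about.

Things in the scene. Friction and masses are not known exactly. Their poses are not given: they have to be found in the camera images.
- magazine: fixed upright square steel tube, 41 mm square outside, bore 31 mm square, on a 100 x 100 x 8 mm base plate; 165 mm high in all; the top 10 mm is a flared lip (mouth about 38 mm inside, 50 mm outside). Origin at the plate's underside, z up the bore; walls face its x and y. Two pairs of sprung balls (catches) in the bore at 105 and 52 mm height; their screws stick out 10 mm on its y sides
- magazine_mouth (a point): centre of the tube's mouth, at the top of the lip, 165 mm above the bench; z up. Each pair of catches gives way to a slow push of about 4 to 10 N (a quick one feels harder), and not to their weight. The spring pad at the bottom is hidden and set anew each time: its top lies 22 to 46 mm above the bench; it yields about 1 mm per 5 N, by 8 mm at most
- slug_a_centre (a point): centre of the slug already in the tube: solid steel cylinder, 28 mm diameter, 40 mm long, ends chamfered 2.5 mm, 0.19 kg; it hangs upright on the upper catches with its top about 18 to 20 mm below the tube's mouth. z along its axis
- slug_b_centre (a point): centre (half-way up) of the identical slug that stands upright on the bench; 28 mm diameter, 40 mm tall, 0.19 kg. z along its axis, up. Put into the tube on top of the first slug it stands about 20 mm proud of the mouth, so hold it by its top 15 mm
- rod_handle (a point): centre of the ramming rod's wooden handle: turned, 25 mm diameter, 47 mm long (from 21 mm below this point to 26 mm above it). Below it, coaxial, is a straight steel shaft of 16 mm diameter; the rod's lower end lies 125 mm below this point. Rod 0.2 kg, 151 mm long, standing upright in its block at the start; z up along the rod
- rod_tip (a point): centre of the rod's lower (steel) end face, which does the pushing
- block_hole (a point): centre of the hole mouth in the top of the fixed wooden rod block, 70 x 70 x 55 mm, 55 mm above the bench; hole 19 mm diameter with a 4 mm chamfer, 45 mm deep, vertical (the rod's lower end rests 10 mm above the bench)
- slug_b: the same slug as slug_b_centre; origin at the centre of its underside
- rod: the ramming rod; origin at its lower end, z up along it
- pipe_bit: bystander: grey pipe stub standing on end, 66 mm diameter, 60 mm high; origin at its underside
- tape: bystander: yellow tape measure, 36 x 80 x 63 mm; origin at its underside
- loose_nut: bystander: hexagon nut lying flat, 30 x 34 x 16 mm; origin at its underside

How it is judged:
On the way, in this order (a step that is already met when the one before it is completed fails the run):
1. the second slug is started in the tube mouth and let go (horizontal distance between slug_b_centre and magazine_mouth below 0.006 m and z of slug_b_centre in the frame of magazine below 0.172 m and angle between slug_b_centre's own z axis and vertical below 0.2 rad and contact force between the fingers and slug_b below 0.1 N), for 0.2 s.
2. the slugs are bottomed firmly: past all catches, pressed by the rod with more than 14 N (z of slug_b_centre in the frame of magazine below 0.11 m and contact force between rod and slug_b above 14 N), for 0.2 s.
At the end, for the whole second after the job is handed in: both slugs lie in the tube one on the other (centres within 42 mm), within 6 mm of its axis and past all catches (upper slug's centre below 110 mm); the rod stands in its block, its end over 35 mm down the hole and less than 0.15 rad from upright; all at rest (distance between slug_a_centre and slug_b_centre below 0.042 m and horizontal distance between each of slug_a_centre, slug_b_centre and magazine below 0.006 m and z of slug_b_centre in the frame of magazine below 0.11 m and horizontal distance between rod_tip and block_hole below 0.008 m and z of rod_tip in the frame of block_hole below -0.035 m and angle between rod_handle's own z axis and vertical below 0.15 rad and linear speed of each of rod, slug_b below 0.02 m/s); the robot touches nothing.
It fails at once if the rod is pressed on a slug with more than 30 N (contact force between rod and slug_b above 30 N).
It fails at once if the rod is pressed on the tube with more than 30 N (contact force between rod and magazine above 30 N).
It fails at once if a bystander is moved by more than 20 mm (distance of any of pipe_bit, tape, loose_nut from where it was at the start of the episode above 0.02 m).
It also fails if it takes over 72 s, if anything falls off the work surface, if the arm or the gripper's body presses on something with over 40 N, if the wrist force passes 120 N, or if a joint passes its speed limit or range.

## Working session

There is one attempt and no reset: what is moved stays moved. The work goes in short steps, Python scripts to look and compute and a tool call to move; the robot and the scene stay as the last step left them, time stands still between calls to the robot, and variables do not carry over. Pictures are saved under pics/ and viewed, at most 10 in all, crops included, and the job is handed in when it is done.

Besides the shell and the picture viewer there is one more tool, called after "Call:" by a JSON object that holds its "method" and its "body". send_rows: Moves the arm, as the interface text tells. Its arguments: {"type":"object","properties":{"motion":{"type":"array"}},"required":["motion"]}

```bash
mkdir -p pics; ls
cat > h.py <<'E'
import numpy as np, cv2
from station import manip
from scipy.spatial.transform import Rotation as R
def ray(name,px,st=None):
    c=manip.calibration(name); K=np.array(c["intrinsics"],float)
    d=np.linalg.inv(K)@[px[0],px[1],1]
    if name=="wrist":
        T=np.array(c["tool_from_camera"]); Rt=R.from_euler('xyz',st["tcp_rot"]).as_matrix()
        return np.array(st["position"])+Rt@T[:3,3], Rt@T[:3,:3]@d
    Rc=cv2.Rodrigues(np.array(c["rvec"],float))[0]; t=np.array(c["tvec"],float).ravel()
    return -Rc.T@t, Rc.T@d
def onz(name,px,z,st=None):
    o,d=ray(name,px,st); return o+d*(z-o[2])/d[2]
def cross(rays):
    A=0;b=0
    for o,d in rays:
        d=d/np.linalg.norm(d);P=np.eye(3)-np.outer(d,d);A=A+P;b=b+P@o
    return np.linalg.solve(A,b)
def proj(name,p):
    c=manip.calibration(name)
    return cv2.projectPoints(np.array([p],float),np.array(c["rvec"],float),np.array(c["tvec"],float),np.array(c["intrinsics"],float),None)[0].ravel()
E
python3 - <<'E'
from h import *
s=manip.read_state(); print(s)
for n in("scene","side","wrist"):
    im=manip.get_image(n); np.save(f"pics/{n}0.npy",im)
    print(n,manip.calibration(n))
    cv2.imwrite(f"pics/{n}0.png",cv2.resize(im[:,:,::-1],(800,600),interpolation=cv2.INTER_CUBIC))
E
```

```text
pics
{'time': 0.0, 'joints': array([ 1.23957194e+00,  1.31171619e-01,  1.48926942e+00, -1.22440365e-05,
        1.52298886e+00, -8.53619514e-02]), 'qd': array([ 0.00013098,  0.00061098,  0.00036291, -0.00133434, -0.00049558,
        0.00139138]), 'effort': array([ 5.94890298e-04, -5.59843898e+01, -4.91767716e+01,  7.68765109e-02,
        3.52156966e-02, -1.34963975e-04]), 'position': array([0.14582308, 0.58146315, 0.23658658]), 'tcp_rot': array([-3.13976105e+00, -1.44456155e-04,  2.89573068e+00]), 'ft_force': array([ 1.19416199, -0.67858754,  0.98821975]), 'torque': array([ 0.02819791, -0.01467006,  0.01550453]), 'gripper_force': 0.0, 'width': 0.09317194198311425}
scene {'intrinsics': array([[379.17945218,   0.        , 257.30007042],
       [  0.        , 379.17945218, 196.67343924],
       [  0.        ,   0.        ,   1.        ]]), 'rvec': array([ 1.95969428, -1.17120835,  0.56938196]), 'tvec': array([-0.27113942,  0.40968979,  0.8274654 ])}
side {'intrinsics': array([[404.84042357,   0.        , 256.83990345],
       [  0.        , 404.84042357, 191.8809992 ],
       [  0.        ,   0.        ,   1.        ]]), 'rvec': array([ 2.07921162, -0.11856099,  0.06136809]), 'tvec': array([-0.57156771,  0.15019612,  1.2413641 ])}
wrist {'intrinsics': array([[305.47252869,   0.        , 259.49733217],
       [  0.        , 305.47252869, 188.88795854],
       [  0.        ,   0.        ,   1.        ]]), 'tool_from_camera': array([[-6.71862550e-04, -9.63719607e-01, -2.66915845e-01,
         7.47650910e-02],
       [ 9.99999687e-01, -5.36151990e-04, -5.81314888e-04,
        -3.88883976e-04],
       [ 4.17117094e-04, -2.66916152e-01,  9.63719666e-01,
        -1.47756941e-01],
       [ 0.00000000e+00,  0.00000000e+00,  0.00000000e+00,
         1.00000000e+00]])}
```

View pics/scene0.png

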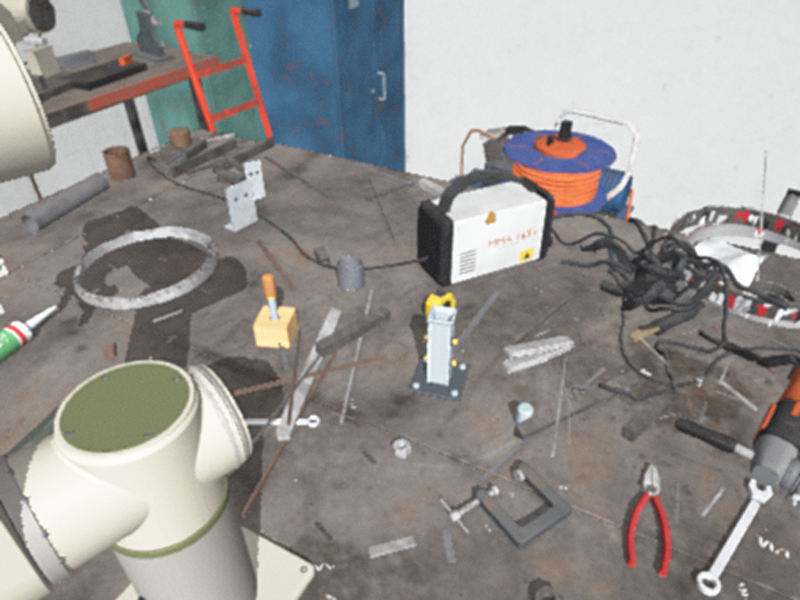

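View pics/side0.png

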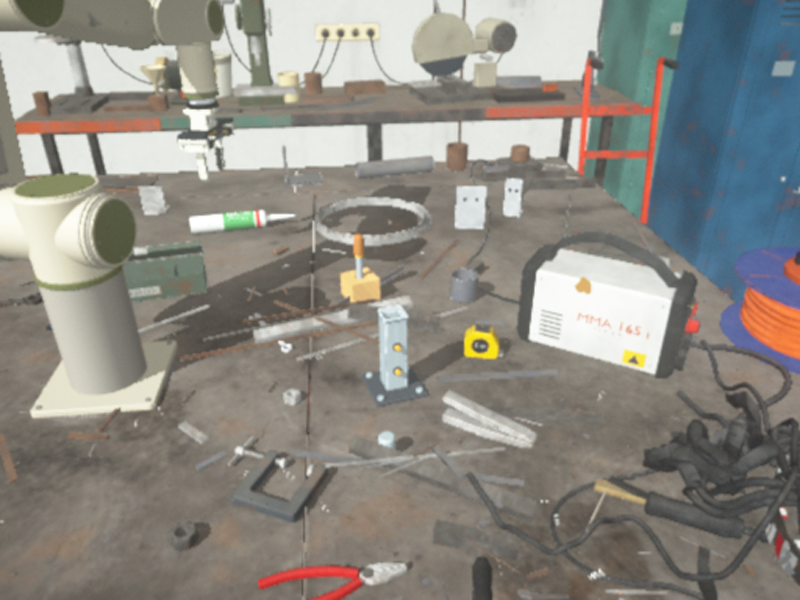

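View pics/wrist0.png

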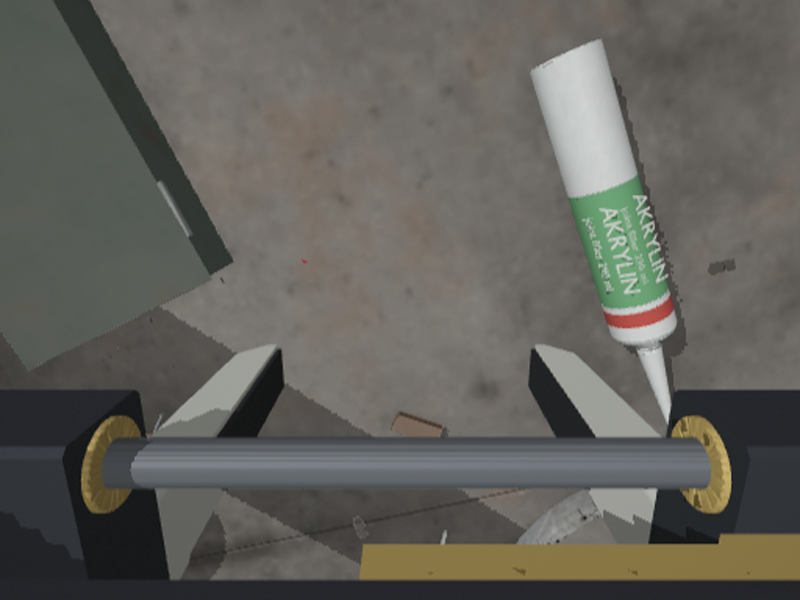

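The scene view (800x600) shows the rod handle at (268,285), the magazine mouth at (442,312), the slug top at (525,407), the nut at (401,446), the pipe at (350,272) and the tape behind the magazine. The side view has the rod at (359,245), the mouth at (394,313), the slug at (387,437), the tape at (481,341) and the nut at (292,397). The wrist view shows only bench and clutter, no task objects.

Run:
```python
from h import *
k=512/800
def cr(a,b): 
    p=cross([ray("scene",np.array(a)*k),ray("side",np.array(b)*k)]); return p.round(4), (proj("scene",p)/k-a).round(1),(proj("side",p)/k-b).round(1)
print("handle",cr((268,285),(359,245)))
print("mouth",cr((442,312),(394,313)))
print("slugtop",cr((525,407),(387,436)), onz("scene",np.array((525,407))*k,.04),onz("side",np.array((387,436))*k,.04))
for n,a,b,z in(("nut",(401,446),(292,397),.012),("pipe",(350,260),(464,272),.06),("tape",(440,302),(481,327),.063),("block",(276,318),(360,285),.055)):
    print(n,cr(a,b), onz("scene",np.array(a)*k,z).round(3),onz("side",np.array(b)*k,z).round(3))
print("plate scene corners",[onz("scene",np.array(p)*k,.008).round(3)[:2] for p in((412,389),(456,395),(467,367))])
print("plate side",[onz("side",np.array(p)*k,.008).round(3)[:2] for p in((379,403),(427,391),(366,377))])
# crops
a=np.load("pics/scene0.npy")[165:300,150:350]; b=np.load("pics/side0.npy")[140:300,180:345]
a=cv2.resize(a,(600,405),interpolation=cv2.INTER_CUBIC)
cv2.imwrite("pics/c1.png",cv2.resize(np.load("pics/scene0.npy")[160:290,150:350],(800,520),interpolation=cv2.INTER_CUBIC)[:,:,::-1])
cv2.imwrite("pics/c2.png",cv2.resize(np.load("pics/side0.npy")[140:290,180:330],(600,600),interpolation=cv2.INTER_CUBIC)[:,:,::-1])
```

```text
handle (array([0.5085, 0.278 , 0.13  ]), array([0.1, 0.6]), array([ 0.2, -0.5]))
mouth (array([ 0.5535, -0.0927,  0.1617]), array([0.2, 1.3]), array([ 0.5, -1.2]))
slugtop (array([ 0.5215, -0.2765,  0.0369]), array([0.1, 0.4]), array([ 0.2, -0.4])) [ 0.51931789 -0.27671999  0.04      ] [ 0.52075989 -0.28096266  0.04      ]
nut (array([ 0.3598, -0.1116,  0.0057]), array([0.3, 1.5]), array([ 0.8, -1.3])) [ 0.358 -0.112  0.012] [ 0.359 -0.124  0.012]
pipe (array([0.7507, 0.2391, 0.0645]), array([0.1, 0.5]), array([ 0.2, -0.5])) [0.758 0.244 0.06 ] [0.752 0.246 0.06 ]
tape (array([ 0.7327, -0.0046,  0.0514]), array([-0.5, -4.7]), array([-2.2,  4.6])) [ 0.703 -0.02   0.063] [ 0.736 -0.006  0.063]
block (array([0.51  , 0.2736, 0.0351]), array([0.6, 4.1]), array([ 1.5, -3.4])) [0.502 0.265 0.055] [0.504 0.219 0.055]
plate scene corners [array([ 0.493, -0.063]), array([ 0.518, -0.144]), array([ 0.599, -0.131])]
plate side [array([ 0.517, -0.155]), array([ 0.609, -0.13 ]), array([ 0.499, -0.072])]
```

Call:
{"method": "send_rows", "body": {"motion": [[-38,-17,-10,0,93],[-76,-34,-20,0,93],[-114,-52,-25,0,93],[-152,-69,-25,0,93],[-190,-86,-25,0,93],[-228,-103,-25,0,93],[-266,-120,-25,0,93],[-304,-137,-25,0,93]]}}

```text
time: 0.82
position: [0.4065, 0.3752, 0.2625]
tcp_rot: [-3.141, -0.0, 2.896]
ft_force: [0.8, -0.1, -0.2]
width: 0.0931
gripper_force: 0.0
```

Call:
{"method": "send_rows", "body": {"motion": [[-38,-17,0,0,93],[-76,-34,0,0,93],[-114,-52,0,0,93],[-152,-69,0,0,93],[-152,-69,0,0,93]]}}

```text
time: 1.23
position: [0.5405, 0.2673, 0.2617]
tcp_rot: [-3.139, 0.002, 2.89]
ft_force: [0.5, 0.7, 0.2]
width: 0.0927
gripper_force: 0.0
```

```bash
cat > w.py <<'E'
from h import *
import sys
def shot(tag):
    s=manip.read_state(); im=manip.get_image("wrist"); np.save(f"pics/{tag}.npy",im)
    import pickle; pickle.dump({k:np.array(v) for k,v in s.items()},open(f"pics/{tag}.pkl","wb"))
    cv2.imwrite(f"pics/{tag}.png",im[:,:,::-1])
    print(s["time"],s["position"].round(4),s["tcp_rot"].round(4),s["ft_force"].round(1),s["joints"].round(2))
if __name__=="__main__": shot(sys.argv[1])
E
python3 w.py w1
```

```text
1.2333 [0.5405 0.2673 0.2617] [-3.1393e+00  1.5000e-03  2.8901e+00] [0.5 0.7 0.2] [ 0.38  0.13  1.45 -0.    1.57 -0.94]
```

View pics/w1.png

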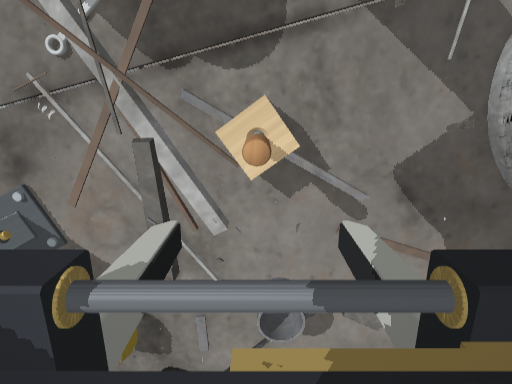

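The wrist view shows the block's top face with corners at about (264,97), (299,140), (253,180), (217,133), and the orange handle top at about (257,152). The pipe is partly hidden under the gripper at (281,322), and the magazine plate is at the left edge.

Call:
{"method": "send_rows", "body": {"motion": [[-16,-38,0,0,93],[-32,-76,0,0,93],[-48,-114,0,0,93],[-64,-152,0,0,93],[-80,-190,0,0,93],[-96,-228,0,0,93],[-112,-266,0,0,93],[-128,-304,0,0,93]]}}

```text
time: 1.95
position: [0.5858, -0.0539, 0.2626]
tcp_rot: [3.141, -0.0, 2.897]
ft_force: [1.5, 1.6, 0.1]
width: 0.093
gripper_force: 0.0
```

Call:
{"method": "send_rows", "body": {"motion": [[-2,-38,0,0,93],[-2,-42,0,0,93],[-2,-42,0,0,93]]}}

```text
time: 2.2
position: [0.5772, -0.0957, 0.2623]
tcp_rot: [3.142, -0.001, 2.893]
ft_force: [-0.4, 0.2, -0.4]
width: 0.093
gripper_force: 0.0
```

```bash
python3 w.py w2
python3 - <<'E'
from h import *; import pickle
im=np.load("pics/w1.npy"); s=pickle.load(open("pics/w1.pkl","rb"))
h=cv2.cvtColor(im,cv2.COLOR_RGB2HSV)
roi=np.zeros(im.shape[:2],np.uint8); roi[90:190,205:310]=1
print(h[152,257],h[120,262],h[150,285],im[152,257],im[120,262])
m=((h[...,1]>175)&(roi>0)).astype(np.uint8)
c=max(cv2.findContours(m,0,2)[0],key=cv2.contourArea); (x,y),r=cv2.minEnclosingCircle(c); print("handle",x,y,r,cv2.boundingRect(c),onz("wrist",(x,y),.161,s),cv2.fitEllipse(c))
q=[(264,97),(299,140),(253,180),(217,133)]
P=np.array([onz("wrist",p,.055,s)[:2] for p in q]);print(P.round(4),P.mean(0),np.linalg.norm(P-np.roll(P,1,0),axis=1))
E
```

```text
2.2 [ 0.5772 -0.0957  0.2623] [ 3.1416e+00 -8.0000e-04  2.8928e+00] [-0.4  0.2 -0.4] [-0.25  0.08  1.5   0.    1.57 -1.57]
[ 16 121 179] [ 19  77 210] [ 19  77 210] [179 138  94] [210 186 147]Traceback (most recent call last):
  File "<stdin>", line 7, in <module>
ValueError: max() iterable argument is empty
```

View pics/w2.png

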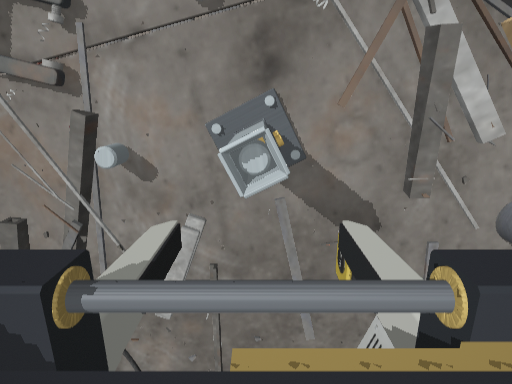

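In w2 the magazine lip is a light square at about (254,160), with slug A's bright top inside it at (257,158). Slug B's light top is at about (105,156). I'll measure these with masks.

Run:
```python
from h import *; import pickle
im=np.load("pics/w1.npy"); s=pickle.load(open("pics/w1.pkl","rb"))
h=cv2.cvtColor(im,cv2.COLOR_RGB2HSV)
def blob(m,x0,x1,y0,y1):
    r=np.zeros(m.shape,np.uint8); r[y0:y1,x0:x1]=m[y0:y1,x0:x1]
    return max(cv2.findContours(r,0,2)[0],key=cv2.contourArea)
c=blob(h[...,1]>105,205,310,90,190); (x,y),r=cv2.minEnclosingCircle(c)
print("handle",x,y,r,cv2.boundingRect(c),cv2.fitEllipse(c))
for z in(.161,.155): print(onz("wrist",(x,y),z,s).round(4))
q=[(264,97),(299,140),(253,180),(217,133)]
P=np.array([onz("wrist",p,.055,s)[:2] for p in q]);print("block",P.mean(0).round(4),np.linalg.norm(P-np.roll(P,1,0),axis=1).round(3))
im=np.load("pics/w2.npy"); s=pickle.load(open("pics/w2.pkl","rb")); h=cv2.cvtColor(im,cv2.COLOR_RGB2HSV)
for p in((105,150),(105,163),(229,165),(262,190),(254,160),(245,140)): print(p,im[p[1],p[0]],h[p[1],p[0]])
m=((im[...,2].astype(int)-im[...,0]>6)&(h[...,2]>130))
c=blob(m,205,305,110,205); rr=cv2.minAreaRect(c); b=cv2.boxPoints(rr); print("lip",rr)
Q=np.array([onz("wrist",p,.165,s)[:2] for p in b]); print(Q.round(4),Q.mean(0).round(4),np.linalg.norm(Q-np.roll(Q,1,0),axis=1).round(4)); d=Q[1]-Q[0];print("yaw",np.degrees(np.arctan2(d[1],d[0])))
c=blob(m,85,130,135,180); print("slug",cv2.boundingRect(c),cv2.fitEllipse(c))
cv2.imwrite("pics/c3.png",np.hstack([cv2.resize(im[110:210,200:300],(400,400),interpolation=2)[:,:,::-1],cv2.resize(im[130:180,80:130],(400,400),interpolation=2)[:,:,::-1]]))
```

```text
handle 256.5 149.5 15.890348434448242 (242, 134, 29, 32) ((256.4383239746094, 149.7169189453125), (28.038694381713867, 31.448991775512695), 8.216023445129395)
[0.5018 0.274  0.161 ]
[0.5026 0.2737 0.155 ]
block [0.5042 0.2741] [0.067 0.062 0.071 0.069]
(105, 150) [167 178 181] [ 96  20 181]
(105, 163) [167 177 181] [ 99  20 181]
(229, 165) [108 116 117] [ 93  20 117]
(262, 190) [118 125 125] [ 90  14 125]
(254, 160) [170 180 184] [ 99  19 184]
(245, 140) [132 142 144] [ 95  21 144]
lip ((251.60000610351562, 159.20001220703125), (63.504329681396484, 57.24333572387695), 63.43495178222656)
[[ 0.5245 -0.1222]
 [ 0.5153 -0.0777]
 [ 0.5652 -0.0661]
 [ 0.5761 -0.1127]] [ 0.5453 -0.0947] [0.0524 0.0455 0.0512 0.0478]
yaw 101.72675711540577
slug (94, 145, 22, 23) ((104.50626373291016, 156.11949157714844), (19.896982192993164, 22.433942794799805), 13.676389694213867)
```

View pics/c3.png

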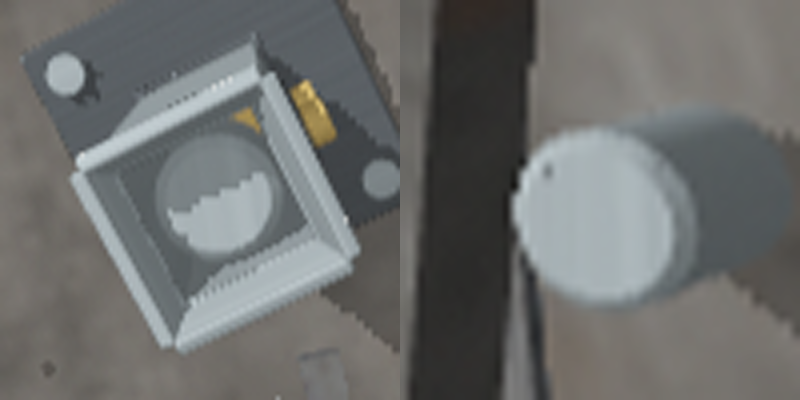

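The crop shows the lip corners at about (219,152.5), (268,128.7), (289.2,174.5), (242.5,197.5) in w2 pixels. Slug A's top is centred at (253.8,158.8), and slug B's top face at (104.6,156.5).

Run:
```python
from h import *; import pickle
s=pickle.load(open("pics/w2.pkl","rb"))
Q=np.array([onz("wrist",p,.165,s)[:2] for p in((219,152.5),(268,128.7),(289.2,174.5),(242.5,197.5))])
print(Q.round(4),Q.mean(0).round(4),np.linalg.norm(Q-np.roll(Q,1,0),axis=1).round(4))
d=Q[1]-Q[0];print(np.degrees(np.arctan2(d[1],d[0])))
print("slugA",onz("wrist",(253.8,158.8),.146,s))
B=onz("wrist",(104.6,156.5),.04,s);print("slugB",B)
c=np.array(s["position"]);rt=R.from_euler('xyz',s["tcp_rot"]).as_matrix()
print("to slugB mm",rt.T@(B-c)*1000)
```

```text
[[ 0.5328 -0.1186]
 [ 0.5242 -0.0758]
 [ 0.5645 -0.0678]
 [ 0.5741 -0.1102]] [ 0.5489 -0.0931] [0.0421 0.0436 0.041  0.0434]
101.32766026235755
slugA [ 0.54779411 -0.09390912  0.146     ]
slugB [ 0.51731863 -0.27628753  0.04      ]
to slugB mm [  13.42850253 -189.77346399  222.28542234]
```

Call:
{"method": "send_rows", "body": {"motion": [[-3,-38,10,0,80],[-6,-76,25,0,80],[-9,-110,45,0,80],[-12,-140,65,0,80],[-14,-165,90,0,80],[-15,-184,110,0,80],[-15,-186,122,0,80],[-15,-186,122,0,80]]}}

```text
time: 2.92
position: [0.5458, -0.2761, 0.1368]
tcp_rot: [3.139, -0.006, 2.896]
ft_force: [0.1, -0.4, -0.1]
width: 0.0796
gripper_force: 0.0
```

Call:
{"method": "send_rows", "body": {"motion": [[0,0,0,0,80],[0,0,0,0,80]]}}

```text
time: 3.08
position: [0.5486, -0.2767, 0.1422]
tcp_rot: [3.142, 0.002, 2.898]
ft_force: [0.0, -0.4, 0.7]
width: 0.0799
gripper_force: 0.0
```

```bash
python3 w.py w3
python3 - <<'E'
from h import *; import pickle
im=np.load("pics/w3.npy"); s=pickle.load(open("pics/w3.pkl","rb")); h=cv2.cvtColor(im,cv2.COLOR_RGB2HSV)
m=((im[...,2].astype(int)-im[...,0]>6)&(h[...,2]>160)).astype(np.uint8); m[:100]=0;m[215:]=0;m[:,:190]=0;m[:,310:]=0
c=max(cv2.findContours(m,0,2)[0],key=cv2.contourArea); e=cv2.fitEllipse(c);print(e,cv2.boundingRect(c),cv2.minEnclosingCircle(c))
B=onz("wrist",e[0],.04,s); rt=R.from_euler('xyz',s["tcp_rot"]).as_matrix()
print(B,rt.T@(B-s["position"])*1000)
cv2.imwrite("pics/c4.png",cv2.resize(im[100:220,190:310],(480,480),interpolation=2)[:,:,::-1])
E
```

```text
3.0833 [ 0.5486 -0.2767  0.1422] [3.1416e+00 1.8000e-03 2.8979e+00] [ 0.  -0.4  0.7] [-0.55  0.23  1.55  0.    1.36 -1.88]
((249.8850860595703, 159.79116821289062), (28.99500274658203, 30.64322853088379), 158.30081176757812) (235, 145, 31, 30) ((250.12867736816406, 159.50918579101562), 15.635183334350586)
[ 0.51713407 -0.27760995  0.04      ] [ 30.52660232  -8.47094503 102.13805004]
```

View pics/c4.png

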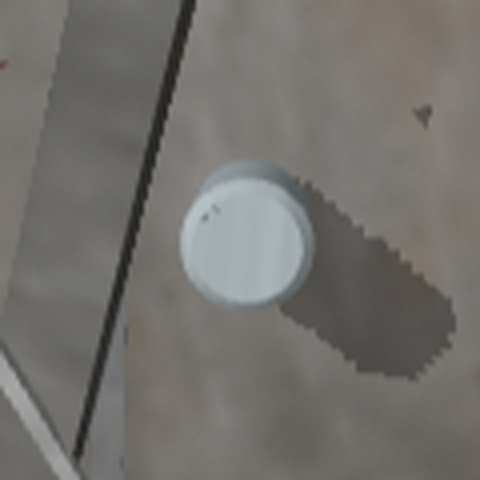

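The slug B crop shows its outer rim centred at about pixel (251.4,160.2). It stands upright and free of clutter.

Call:
{"method": "send_rows", "body": {"motion": [[15,-4,20,0,70],[30,-8,40,0,70],[30,-8,65,0,70],[30,-8,85,0,70],[30,-8,97,0,70],[30,-8,97,0,70],[30,-8,97,0,70]]}}

```text
time: 3.72
position: [0.5168, -0.2784, 0.0444]
tcp_rot: [-3.142, 0.0, 2.897]
ft_force: [0.3, 0.7, 1.2]
width: 0.0703
gripper_force: 0.0
```

Call:
{"method": "send_rows", "body": {"motion": [[0,0,0,0,20],[0,0,0,0,20],[0,0,0,0,20],[0,0,0,0,20],[0,0,0,0,20],[0,0,0,0,20],[0,0,0,0,20],[0,0,0,0,20]]}}

```text
time: 4.38
position: [0.5162, -0.2788, 0.0438]
tcp_rot: [3.142, 0.0, 2.896]
ft_force: [0.8, 0.7, 1.3]
width: 0.027
gripper_force: 29.7
```

Call:
{"method": "send_rows", "body": {"motion": [[0,0,-10,0,20],[0,0,-35,0,20],[0,0,-70,0,20],[0,5,-110,0,20],[-2,20,-145,0,20],[-4,40,-180,0,20],[-6,65,-205,0,20],[-8,100,-218,0,20]]}}

```text
time: 5.05
position: [0.5492, -0.1851, 0.2671]
tcp_rot: [-3.14, 0.006, 2.893]
ft_force: [1.5, -0.5, -1.9]
width: 0.0274
gripper_force: 29.6
```

Call:
{"method": "send_rows", "body": {"motion": [[-2,35,0,0,20],[-4,65,0,0,20],[-6,85,0,0,20],[-7,92,0,0,20],[-7,92,0,0,20],[-7,92,0,0,20],[-7,92,0,0,20]]}}

```text
time: 5.63
position: [0.577, -0.0975, 0.2616]
tcp_rot: [-3.141, -0.0, 2.895]
ft_force: [0.1, -0.3, -2.0]
width: 0.0272
gripper_force: 29.6
```

```bash
python3 w.py w4
python3 - <<'E'
from h import *
im=np.load("pics/w4.npy");side=manip.get_image("side");np.save("pics/side4.npy",side)
cv2.imwrite("pics/c5.png",np.hstack([cv2.resize(im[100:250,180:330],(600,600),interpolation=2)[:,:,::-1],cv2.resize(side[140:290,225:275],(200,600),interpolation=2)[:,:,::-1]]))
E
```

```text
5.6333 [ 0.577  -0.0975  0.2616] [-3.1409e+00 -4.0000e-04  2.8948e+00] [ 0.1 -0.3 -2. ] [-0.25  0.08  1.5  -0.    1.56 -1.58]
```

View pics/c5.png

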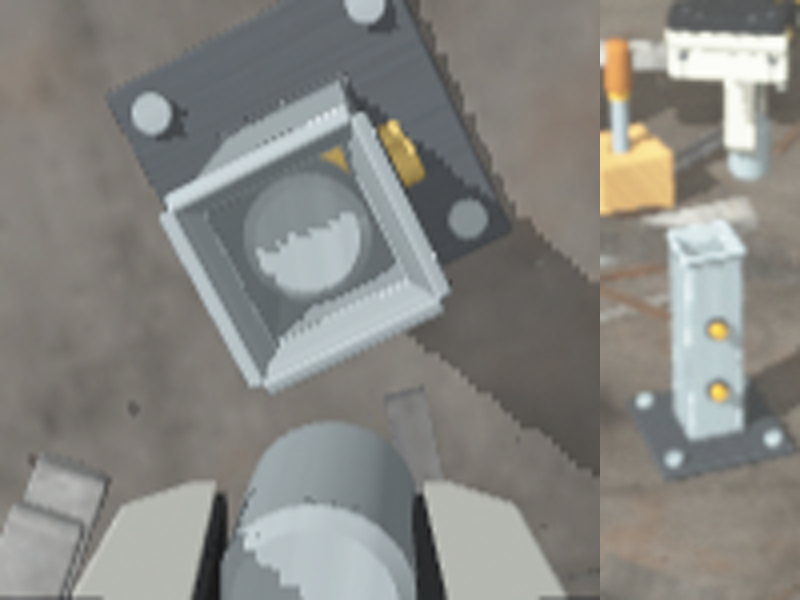

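The wrist crop shows the lip corners at full-image pixels (220.4,152.6), (270.1,127.9), (291.4,174.1), (245.1,197.1) and slug A's centre at (256.9,158.6). The held slug hangs upright between the pads, its bottom arc peaking at row ~205.4 and its top arc at row ~225.4, column ~259. In the side view it is clear above the tube.

Run:
```python
from h import *; import pickle
from scipy.optimize import brentq
s=pickle.load(open("pics/w4.pkl","rb"))
c=manip.calibration("wrist");T=np.array(c["tool_from_camera"]);K=np.array(c["intrinsics"])
def ont(px,z):
    d=T[:3,:3]@np.linalg.inv(K)@[*px,1]; o=T[:3,3]; return (o+d*(z-o[2])/d[2])*1000
def pr(p):
    q=T[:3,:3].T@(np.array(p)/1000-T[:3,3]); q=K@q; return q[:2]/q[2]
for zt in(.2616,.263):
    Q=np.array([ont(p,zt-.165)[:2] for p in((220.4,152.6),(270.1,127.9),(291.4,174.1),(245.1,197.1))])
    print("mouth tool",Q.mean(0).round(2),np.linalg.norm(Q-np.roll(Q,1,0),axis=1).round(1),"slugA",ont((256.9,158.6),zt-.146).round(2))
a=np.linspace(0,2*np.pi,90)
f=lambda zs,r,x0,y0=0:np.array([pr((x0+r*np.cos(t),y0+r*np.sin(t),zs)) for t in a])
for zb,zs in((44,(41.5,44)),): 
    print("bottom x0",brentq(lambda x:min(f(zs[0],14,x)[:,1].min(),f(zs[1],11.5,x)[:,1].min())-205.4,-15,15))
print("top x0 full",brentq(lambda x:f(6.5,14,x)[:,1].min()-225.4,-15,15),"flat",brentq(lambda x:f(4,11.5,x)[:,1].min()-225.4,-15,15))
im=np.load("pics/w4.npy"); print(im[196:236:1,261].sum(1)); 
for r in(215,235): print(im[r,225:295].sum(1))
```

```text
mouth tool [28.46 -2.77] [42.1 44.3 41.2 43. ] slugA [ 29.19  -2.79 115.6 ]
mouth tool [28.19 -2.78] [42.4 44.5 41.5 43.2] slugA [ 28.95  -2.8  117.  ]
bottom x0 -2.8358028029895253
top x0 full -2.491573792115492 flat 1.0335953995513916
[363 359 354 354 351 347 345 348 347 407 455 461 460 458 457 455 453 452
 449 449 446 446 443 441 440 437 437 435 434 432 512 571 582 581 579 576
 574 573 571 571]
[342 350 355 364 371 378 376 371 370 368 370 371 370 367 368 369 373 371
 369 405 481 494 496 494 491 487 481 478 478 476 472 468 464 464 462 453
 449 441 437 429 423 420 413 405 399 392 387 379 367 353 339 324 317 315
 312 314 340 376 378 379 378 383 390 398 395 343 350 348 343 343]
[540 537 540 539 538 497 190 132 111  89  83 159 302 354 394 397 614 614
 615 613 609 594 578 571 573 572 573 570 572 578 579 579 577 578 576 576
 571 573 574 573 579 580 582 581 571 546 540 533 524 513 503 502 485 414
 312 308 309 304 197 131 134 131 133 303 539 539 539 540 538 538]
```

Call:
{"method": "send_rows", "body": {"motion": [[12,-2,0,0,20],[25,-4,5,0,20],[31.5,-4,15,0,20],[31.5,-4,30,0,20],[31.5,-4,40,0,20],[31.5,-4,45,0,20],[31.5,-4,45,0,20],[31.5,-4,45,0,20]]}}

```text
time: 6.4
position: [0.5459, -0.0928, 0.2166]
tcp_rot: [-3.142, -0.001, 2.895]
ft_force: [-0.1, 0.1, -2.7]
width: 0.0274
gripper_force: 29.6
```

Call:
{"method": "send_rows", "body": {"motion": [[0,0,2,0,20],[0,0,4,0,20],[0,0,6,0,20],[0,0,8,0,20],[0,0,10,0,20],[0,0,12,0,20],[0,0,12,0,20]]}}

```text
time: 6.98
position: [0.5456, -0.0924, 0.204]
tcp_rot: [3.142, -0.001, 2.896]
ft_force: [-0.0, 0.7, -2.5]
width: 0.0272
gripper_force: 29.6
```

```bash
python3 w.py w5
python3 - <<'E'
from h import *
im=np.load("pics/w5.npy");side=manip.get_image("side");sc=manip.get_image("scene")
cv2.imwrite("pics/c6.png",np.hstack([cv2.resize(x,(400,400),interpolation=2)[:,:,::-1] for x in (side[150:230,210:290],sc[150:230,240:320])]))
E
```

```text
6.9833 [ 0.5456 -0.0924  0.204 ] [ 3.1416e+00 -8.0000e-04  2.8958e+00] [-0.   0.7 -2.5] [-0.26  0.02  1.66 -0.    1.46 -1.59]
```

View pics/c6.png

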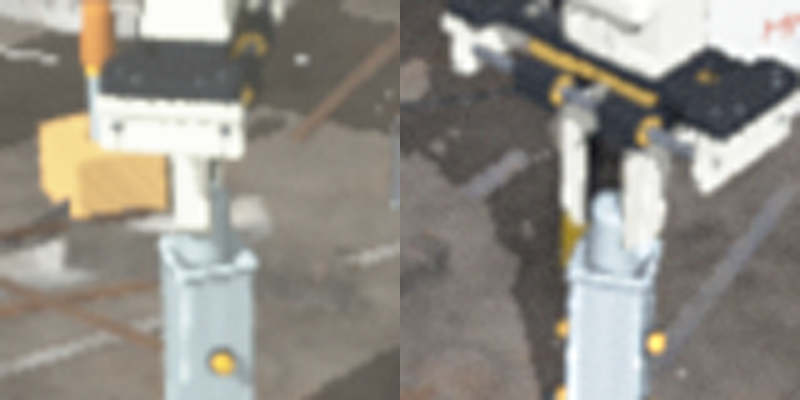

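Both views show the slug entering the mouth, centred in the side view and within the lip in the scene view, with no contact force. I'll ease it down.

Call:
{"method": "send_rows", "body": {"motion": [[0,0,1,0,20],[0,0,2,0,20],[0,0,3,0,20],[0,0,4,0,20],[0,0,5,0,20],[0,0,6,0,20],[0,0,6,0,20]]}}

```text
time: 7.72
position: [0.5457, -0.0924, 0.1983]
tcp_rot: [3.142, -0.0, 2.896]
ft_force: [-0.2, 0.4, -1.6]
width: 0.0273
gripper_force: 29.6
```

Call:
{"method": "send_rows", "body": {"motion": [[0,0,1,0,20],[0,0,2,0,20],[0,0,3,0,20],[0,0,4,0,20],[0,0,4,0,20]]}}

```text
time: 8.13
position: [0.546, -0.0927, 0.1947]
tcp_rot: [-3.141, 0.0, 2.896]
ft_force: [-0.8, -0.1, -0.9]
width: 0.0276
gripper_force: 29.6
```

Call:
{"method": "send_rows", "body": {"motion": [[0,0,1,0,20],[0,0,2,0,20],[0,0,2,0,20]]}}

```text
time: 8.38
position: [0.546, -0.0927, 0.1926]
tcp_rot: [-3.141, 0.0, 2.896]
ft_force: [0.9, -1.9, -0.4]
width: 0.0273
gripper_force: 29.6
```

Call:
{"method": "send_rows", "body": {"motion": [[0,0,1,0,20],[0,0,1,0,20],[0,0,1,0,45],[0,0,1,0,50],[0,0,1,0,60],[0,0,1,0,60],[0,0,1,0,60],[0,0,1,0,60]]}}

```text
time: 9.05
position: [0.5459, -0.0924, 0.1916]
tcp_rot: [3.142, -0.0, 2.896]
ft_force: [-0.4, 0.5, -0.9]
width: 0.0589
gripper_force: 0.0
```

Call:
{"method": "send_rows", "body": {"motion": [[0,0,-10,0,60],[0,0,-25,0,60],[-10,0,-45,0,60],[-25,0,-65,0,60],[-33,0,-75,0,80],[-33,0,-75,0,80],[-33,0,-75,0,80]]}}

```text
time: 9.63
position: [0.5783, -0.1006, 0.2675]
tcp_rot: [-3.142, 0.001, 2.896]
ft_force: [0.3, 0.6, -0.5]
width: 0.0755
gripper_force: 0.0
```

```bash
python3 w.py w6
python3 - <<'E'
from h import *
im=np.load("pics/w6.npy");h=cv2.cvtColor(im,cv2.COLOR_RGB2HSV)
b=cv2.GaussianBlur(im,(3,3),0);m=((im[...,2].astype(int)-im[...,0]>6)&(h[...,2]>165)).astype(np.uint8);m[:110]=0;m[215:]=0;m[:,:190]=0;m[:,320:]=0
for c in cv2.findContours(m,0,2)[0]:
    if cv2.contourArea(c)>80: print(cv2.contourArea(c),cv2.boundingRect(c),cv2.minEnclosingCircle(c))
side=manip.get_image("side")
cv2.imwrite("pics/c7.png",np.hstack([cv2.resize(x,(400,400),interpolation=2)[:,:,::-1] for x in (side[170:250,210:290],im[110:210,210:310])]))
E
```

```text
9.6333 [ 0.5783 -0.1006  0.2675] [-3.1416e+00  1.3000e-03  2.8958e+00] [ 0.3  0.6 -0.5] [-0.26  0.08  1.48  0.    1.57 -1.58]
114.0 (250, 179, 17, 13) ((257.5, 185.0), 9.60478687286377)
829.5 (242, 143, 34, 34) ((258.6642150878906, 159.55572509765625), 17.198772430419922)
372.0 (224, 123, 66, 69) ((257.5, 157.0), 35.89229965209961)
```

Run:
```python
from h import *; import pickle
s=pickle.load(open("pics/w6.pkl","rb"))
print("slugB top",onz("wrist",(258.7,159.6),.186,s))
s["position"][2]=.2675
# lip box
Q=onz("wrist",(257.5,157.0),.165,s);print(Q)
```

```text
slugB top [ 0.54478796 -0.09336017  0.186     ]
[ 0.54604964 -0.09476452  0.165     ]
```

View pics/c7.png

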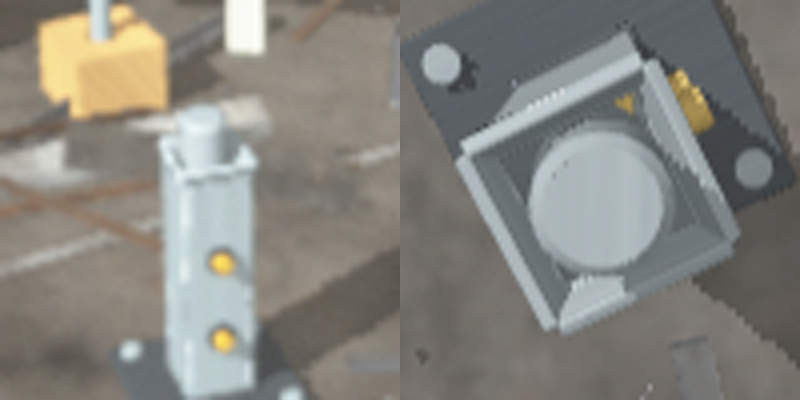

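The last picture shows slug B standing upright and centred in the mouth, about 20 mm proud. Next is the rod.

Call:
{"method": "send_rows", "body": {"motion": [[14,38,0,0,80],[28,76,0,0,80],[42,114,0,0,80],[56,152,0,0,80],[70,190,0,0,80],[84,228,0,0,80],[98,266,0,0,80],[112,304,0,0,80]]}}

```text
time: 10.4
position: [0.5415, 0.2232, 0.2654]
tcp_rot: [-3.14, -0.002, 2.896]
ft_force: [-0.2, -0.2, -0.4]
width: 0.0798
gripper_force: 0.0
```

Call:
{"method": "send_rows", "body": {"motion": [[15,28,0,0,80],[22,42,0,0,80],[22,42,0,0,80],[22,42,0,0,80],[22,42,0,0,80]]}}

```text
time: 10.82
position: [0.5317, 0.2668, 0.2658]
tcp_rot: [-3.14, -0.001, 2.896]
ft_force: [-0.7, 0.3, -0.2]
width: 0.0798
gripper_force: 0.0
```

```bash
python3 w.py w7
cat > hd.py <<'E'
from h import *; import pickle,sys
tag,zt=sys.argv[1],float(sys.argv[2])
im=np.load(f"pics/{tag}.npy"); s=pickle.load(open(f"pics/{tag}.pkl","rb"))
h=cv2.cvtColor(im,cv2.COLOR_RGB2HSV)
m=(h[...,1]>105).astype(np.uint8); m[:80]=0;m[215:]=0;m[:,:180]=0;m[:,340:]=0
m=cv2.morphologyEx(m,cv2.MORPH_OPEN,np.ones((5,5)))
c=max(cv2.findContours(m,0,2)[0],key=cv2.contourArea)
(x,y),r=cv2.minEnclosingCircle(c); x0,y0,w,hh=cv2.boundingRect(c); print(x,y,r,(x0,y0,w,hh),cv2.fitEllipse(c))
# top circle: lower edge of the blob is the near rim of the handle top, full width = its diameter
ys=[(r_,np.ptp(np.where(m[r_])[0]),np.where(m[r_])[0].mean()) for r_ in range(y0,y0+hh,3)];print([(a,int(b),round(float(c_),1)) for a,b,c_ in ys])
rt=R.from_euler('xyz',s["tcp_rot"]).as_matrix()
for z in(.161,.135):
    B=onz("wrist",(x,y),z,s);print(z,B.round(4),(rt.T@(B-s["position"])*1000).round(1))
E
python3 hd.py w7 .161
python3 - <<'E'
from h import *;import pickle
im=np.load("pics/w7.npy");s=pickle.load(open("pics/w7.pkl","rb"))
h=cv2.cvtColor(im,cv2.COLOR_RGB2HSV)
m=((h[...,1]>60)&(h[...,2]>140)&(h[...,0]<30)).astype(np.uint8);m[:60]=0;m[215:]=0;m[:,:180]=0;m[:,360:]=0
c=max(cv2.findContours(m,0,2)[0],key=cv2.contourArea);rr=cv2.minAreaRect(c);Q=np.array([onz("wrist",p,.055,s)[:2] for p in cv2.boxPoints(rr)])
print(rr,Q.mean(0).round(4),np.linalg.norm(Q-np.roll(Q,1,0),axis=1).round(4), cv2.approxPolyDP(c,6,True).reshape(-1,2).tolist())
E
```

```text
10.8167 [0.5317 0.2668 0.2658] [-3.1403e+00 -1.0000e-03  2.8957e+00] [-0.7  0.3 -0.2] [ 0.38  0.11  1.46 -0.    1.57 -0.95]
259.8616943359375 158.2872314453125 15.971336364746094 (246, 143, 28, 32) ((259.6080322265625, 158.42662048339844), (27.628684997558594, 31.739465713500977), 179.8285675048828)
[(143, 6, 260.0), (146, 19, 259.5), (149, 22, 260.0), (152, 24, 260.0), (155, 25, 259.5), (158, 27, 259.5), (161, 27, 259.5), (164, 27, 259.5), (167, 24, 260.0), (170, 19, 259.5), (173, 11, 259.5)]
0.161 [0.5011 0.2741 0.161 ] [ 31.3  -0.2 104.8]
0.135 [0.5054 0.273  0.135 ] [ 26.8  -0.2 130.8]
((259.10601806640625, 145.0419921875), (61.28493118286133, 60.84221649169922), 55.304847717285156) [0.5042 0.2723] [0.0728 0.0697 0.0706 0.0729] [[267, 103], [218, 139], [253, 186], [300, 154]]
```

Call:
{"method": "send_rows", "body": {"motion": [[10,0,0,0,70],[20,0,15,0,70],[29,0,35,0,70],[29,0,60,0,70],[29,0,90,0,70],[29,0,115,0,70],[29,0,131,0,70],[29,0,131,0,70]]}}

```text
time: 11.53
position: [0.501, 0.2726, 0.131]
tcp_rot: [-3.137, -0.006, 2.894]
ft_force: [-0.8, -0.9, -0.7]
width: 0.0705
gripper_force: 0.0
```

Call:
{"method": "send_rows", "body": {"motion": [[0,0,0,0,70],[0,0,0,0,20],[0,0,0,0,18],[0,0,0,0,18],[0,0,0,0,18],[0,0,0,0,18],[0,0,0,0,18],[0,0,0,0,18]]}}

```text
time: 12.2
position: [0.504, 0.2748, 0.1358]
tcp_rot: [3.141, 0.0, 2.896]
ft_force: [0.1, 0.7, -0.4]
width: 0.0279
gripper_force: 0.0
```

Call:
{"method": "send_rows", "body": {"motion": [[0,0,0,0,18],[0,0,0,0,18],[0,0,0,0,18],[0,0,0,0,18]]}}

```text
time: 12.53
position: [0.504, 0.2747, 0.1357]
tcp_rot: [-3.141, 0.0, 2.896]
ft_force: [-0.9, -0.4, 0.8]
width: 0.0248
gripper_force: 30.0
```

Call:
{"method": "send_rows", "body": {"motion": [[0,0,-5,0,18],[0,0,-20,0,18],[0,0,-45,0,18],[0,0,-75,0,18],[0,0,-110,0,18],[0,0,-150,0,18],[0,0,-185,0,18],[0,0,-210,0,18]]}}

```text
time: 13.2
position: [0.5043, 0.275, 0.3498]
tcp_rot: [3.139, 0.003, 2.896]
ft_force: [0.4, 0.9, -1.7]
width: 0.0243
gripper_force: 30.0
```

Call:
{"method": "send_rows", "body": {"motion": [[-10,-25,-2,0,18],[-23,-62,-5,0,18],[-38,-100,-5,0,18],[-53,-138,-5,0,18],[-67,-176,-5,0,18],[-81,-214,-5,0,18],[-95,-250,-5,0,18],[-108,-285,-5,0,18]]}}

```text
time: 13.87
position: [0.5391, -0.0299, 0.3507]
tcp_rot: [3.141, -0.0, 2.896]
ft_force: [0.3, -0.4, -2.1]
width: 0.0242
gripper_force: 30.0
```

Call:
{"method": "send_rows", "body": {"motion": [[-12,-33,0,0,18],[-20,-53,0,0,18],[-23,-61,0,0,18],[-23,-61,0,0,18],[-23,-61,0,0,18],[-23,-61,0,0,18],[-23,-61,0,0,18]]}}

```text
time: 14.45
position: [0.5469, -0.0912, 0.3508]
tcp_rot: [3.141, 0.0, 2.898]
ft_force: [0.5, -0.2, -2.7]
width: 0.0243
gripper_force: 30.0
```

```bash
python3 w.py w8
python3 - <<'E'
from h import *;import pickle
s=pickle.load(open("pics/w8.pkl","rb"))
rt=R.from_euler('xyz',s["tcp_rot"]).as_matrix()
tip=s["position"]+rt@[0,0,.1257]
for n in("scene","side"):
    im=manip.get_image(n); np.save(f"pics/{n}8.npy",im)
    u0,v0=proj(n,tip); print(n,"pred tip",u0,v0,"handle",proj(n,s["position"]), "r px",(proj(n,tip+[0,0,.05])-[u0,v0]).round(1))
    for v in range(int(v0)-30,int(v0)+14,4): print(v,im[v,int(u0)-9:int(u0)+11].sum(1))
E
```

```text
14.45 [ 0.5469 -0.0912  0.3508] [3.1412e+00 1.0000e-04 2.8977e+00] [ 0.5 -0.2 -2.7] [-0.26 -0.01  1.43  0.    1.72 -1.58]
scene pred tip 282.17681311130787 183.35609170200206 handle [283.68511653 142.8274071 ] r px [  0.6 -15.4]
153 [125 128 126 132 109  90 154 313 507 581 603 587 542 605 543 297 351 661
 758 753]
157 [124 119 131 128 125 122 140 264 463 626 684 701 693 588 296 191 448 723
 760 752]
161 [119 119 111 131 136 118 147 301 505 646 689 706 696 579 290 220 523 751
 759 749]
165 [206 140 122 142 118 110 155 328 536 650 693 700 689 563 281 225 551 761
 755 749]
169 [132 126 131 121 104  98 156 332 565 661 698 704 673 496 246 278 576 764
 755 748]
173 [120 115 137 122 132  95 161 353 589 679 698 705 655 471 232 346 661 764
 755 747]
177 [387 364 303 193 123 101 149 376 603 684 697 706 619 344 194 439 716 750
 731 736]
181 [371 363 353 350 335 306 255 380 605 684 706 696 600 295 150 309 485 521
 456 394]
185 [367 367 369 369 369 360 316 320 360 406 426 401 372 339 330 349 348 360
 374 374]
189 [291 393 530 561 566 547 480 405 330 367 474 538 572 580 568 531 488 401
 379 385]
1
[... 448 characters left out ...]
294]
161 [308 303 294 293 294 294 320 497 649 673 652 578 480 356 293 277 280 274
 277 283]
165 [295 296 291 292 292 295 319 494 647 675 654 582 478 356 285 271 269 269
 264 262]
169 [285 283 282 281 283 283 299 445 635 676 654 587 487 360 290 285 318 351
 347 337]
173 [393 387 380 375 382 387 395 481 637 678 658 591 488 391 339 344 360 382
 395 390]
177 [627 585 499 402 376 358 339 372 603 673 659 590 495 400 364 386 392 404
 408 411]
181 [566 572 535 441 372 354 348 330 407 502 516 481 435 422 429 441 431 429
 426 417]
185 [562 559 536 405 295 288 283 285 287 283 287 286 293 300 332 379 400 402
 412 418]
189 [554 550 539 412 297 291 290 332 350 371 381 378 384 402 413 416 414 459
 488 498]
```

Call:
{"method": "send_rows", "body": {"motion": [[0,-1,8,0,18],[0,-2,16,0,18],[0,-2,24,0,18],[0,-2,30,0,18],[0,-2,33,0,18],[0,-2,34,0,18],[0,-2,34,0,18]]}}

```text
time: 15.18
position: [0.5462, -0.0947, 0.3162]
tcp_rot: [-3.142, -0.001, 2.896]
ft_force: [-0.2, -0.4, -1.7]
width: 0.0248
gripper_force: 30.0
```

Call:
{"method": "send_rows", "body": {"motion": [[0,0,0.5,0,18],[0,0,1,0,18],[0,0,1.5,0,18],[0,0,2,0,18],[0,0,2.5,0,18],[0,0,3,0,18],[0,0,3.5,0,18],[0,0,4,0,18]]}}

```text
time: 15.85
position: [0.5464, -0.0947, 0.3126]
tcp_rot: [-3.142, -0.0, 2.896]
ft_force: [0.6, 0.4, -1.9]
width: 0.0243
gripper_force: 30.0
```

Call:
{"method": "send_rows", "body": {"motion": [[0,0,0.5,0,18],[0,0,1,0,18],[0,0,1.5,0,18],[0,0,2,0,18],[0,0,2.5,0,18],[0,0,3,0,18]]}}

```text
time: 16.35
position: [0.5466, -0.0947, 0.3101]
tcp_rot: [-3.142, 0.001, 2.896]
ft_force: [0.5, -0.7, 2.0]
width: 0.0244
gripper_force: 30.0
```

Call:
{"method": "send_rows", "body": {"motion": [[0,0,0.5,0,18],[0,0,1,0,18],[0,0,1.5,0,18]]}}

```text
time: 16.6
position: [0.5468, -0.0948, 0.309]
tcp_rot: [-3.142, 0.002, 2.896]
ft_force: [0.4, 0.4, 5.2]
width: 0.0246
gripper_force: 30.0
```

Call:
{"method": "send_rows", "body": {"motion": [[0,0,0.5,0,18],[0,0,1,0,18],[0,0,1.5,0,18],[0,0,2,0,18]]}}

```text
time: 16.93
position: [0.546, -0.0947, 0.3054]
tcp_rot: [-3.141, -0.001, 2.896]
ft_force: [1.1, -0.4, -0.5]
width: 0.0242
gripper_force: 30.0
```

Call:
{"method": "send_rows", "body": {"motion": [[0,0,0.5,0,18],[0,0,1,0,18],[0,0,1.5,0,18],[0,0,2,0,18]]}}

```text
time: 17.27
position: [0.5462, -0.0946, 0.3036]
tcp_rot: [3.142, -0.001, 2.896]
ft_force: [-0.6, -0.1, -0.9]
width: 0.0241
gripper_force: 30.0
```

Call:
{"method": "send_rows", "body": {"motion": [[0,0,1,0,18],[0,0,2,0,18],[0,0,3,0,18],[0,0,4,0,18],[0,0,5,0,18],[0,0,6,0,18],[0,0,7,0,18],[0,0,8,0,18]]}}

```text
time: 17.93
position: [0.5464, -0.0946, 0.2962]
tcp_rot: [3.142, 0.0, 2.896]
ft_force: [0.3, -0.1, -1.8]
width: 0.0239
gripper_force: 30.0
```

Call:
{"method": "send_rows", "body": {"motion": [[0,0,1,0,18],[0,0,2,0,18],[0,0,3,0,18],[0,0,4,0,18],[0,0,5,0,18],[0,0,6,0,18],[0,0,7,0,18],[0,0,8,0,18]]}}

```text
time: 18.6
position: [0.5464, -0.0947, 0.2881]
tcp_rot: [-3.142, 0.0, 2.896]
ft_force: [0.1, -0.4, -0.1]
width: 0.0241
gripper_force: 30.0
```

Call:
{"method": "send_rows", "body": {"motion": [[0,0,1,0,18],[0,0,2,0,18],[0,0,3,0,18],[0,0,4,0,18],[0,0,5,0,18],[0,0,6,0,18],[0,0,7,0,18],[0,0,8,0,18]]}}

```text
time: 19.27
position: [0.5463, -0.0947, 0.28]
tcp_rot: [-3.142, -0.0, 2.896]
ft_force: [0.9, 0.7, -1.1]
width: 0.0242
gripper_force: 30.0
```

Call:
{"method": "send_rows", "body": {"motion": [[0,0,0.5,0,18],[0,0,1,0,18],[0,0,1.5,0,18],[0,0,2,0,18],[0,0,2.5,0,18],[0,0,3,0,18],[0,0,3.5,0,18],[0,0,4,0,18]]}}

```text
time: 19.93
position: [0.5464, -0.0947, 0.2761]
tcp_rot: [3.142, 0.0, 2.896]
ft_force: [0.2, -0.0, -1.1]
width: 0.0245
gripper_force: 30.0
```

Call:
{"method": "send_rows", "body": {"motion": [[0,0,0.5,0,18],[0,0,1,0,18],[0,0,1.5,0,18],[0,0,2,0,18],[0,0,2.5,0,18],[0,0,3,0,18],[0,0,3.5,0,18],[0,0,4,0,18]]}}

```text
time: 20.6
position: [0.5465, -0.0947, 0.2724]
tcp_rot: [-3.142, 0.0, 2.896]
ft_force: [-0.2, -0.2, 1.6]
width: 0.0246
gripper_force: 30.0
```

Call:
{"method": "send_rows", "body": {"motion": [[0,0,0.5,0,18],[0,0,1,0,18],[0,0,1.5,0,18],[0,0,2,0,18],[0,0,2.5,0,18],[0,0,3,0,18],[0,0,3.5,0,18],[0,0,4,0,18]]}}

```text
time: 21.27
position: [0.5475, -0.0948, 0.271]
tcp_rot: [3.141, 0.004, 2.896]
ft_force: [-2.5, 0.6, 15.1]
width: 0.0241
gripper_force: 30.0
```

Call:
{"method": "send_rows", "body": {"motion": [[0,0,0,0,18],[0,0,0,0,18]]}}

```text
time: 21.43
position: [0.5475, -0.0948, 0.2709]
tcp_rot: [3.141, 0.004, 2.896]
ft_force: [-1.6, 1.7, 12.8]
width: 0.0244
gripper_force: 30.0
```

Call:
{"method": "send_rows", "body": {"motion": [[0,0,0.3,0,18],[0,0,0.6,0,18],[0,0,0.6,0,18],[0,0,0.6,0,18]]}}

```text
time: 21.77
position: [0.5477, -0.0948, 0.2708]
tcp_rot: [3.141, 0.005, 2.896]
ft_force: [-2.0, 1.3, 13.9]
width: 0.0244
gripper_force: 30.0
```

Pushing stalled at about 16 N where slug B's bottom meets the upper catch. The rod seems to be pressing about 4 mm off-centre, so I'll back off, re-centre and press again.

Call:
{"method": "send_rows", "body": {"motion": [[0,0,-3,0,18],[0,0,-6,0,18],[-1,2,-6,0,18],[-1.5,3,-6,0,18],[-1.5,3,-6,0,18]]}}

```text
time: 22.18
position: [0.5484, -0.0918, 0.2727]
tcp_rot: [3.141, -0.001, 2.896]
ft_force: [-0.2, -0.3, -3.1]
width: 0.0241
gripper_force: 30.0
```

Call:
{"method": "send_rows", "body": {"motion": [[0,0,1,0,18],[0,0,2,0,18],[0,0,2.5,0,18],[0,0,3,0,18],[0,0,3.5,0,18],[0,0,4,0,18],[0,0,4,0,18]]}}

```text
time: 22.77
position: [0.5492, -0.092, 0.2711]
tcp_rot: [3.141, 0.002, 2.896]
ft_force: [-0.6, 1.8, 8.1]
width: 0.0241
gripper_force: 30.0
```

Call:
{"method": "send_rows", "body": {"motion": [[0,0,0.4,0,18],[0,0,0.8,0,18],[0,0,1.2,0,18],[0,0,1.2,0,18]]}}

```text
time: 23.1
position: [0.5494, -0.0919, 0.2702]
tcp_rot: [3.141, 0.003, 2.896]
ft_force: [0.1, 2.2, 9.1]
width: 0.0243
gripper_force: 30.0
```

Call:
{"method": "send_rows", "body": {"motion": [[0,0,0.3,0,18],[0,0,0.6,0,18],[0,0,0.6,0,18]]}}

```text
time: 23.35
position: [0.5491, -0.0919, 0.2688]
tcp_rot: [3.141, 0.002, 2.896]
ft_force: [0.9, 2.0, 3.5]
width: 0.0241
gripper_force: 30.0
```

Re-centring worked: the force dropped and slug B is passing. On down.

Call:
{"method": "send_rows", "body": {"motion": [[0,0,0.5,0,18],[0,0,1,0,18],[0,0,1.5,0,18],[0,0,2,0,18],[0,0,2.5,0,18],[0,0,3,0,18]]}}

```text
time: 23.85
position: [0.5485, -0.092, 0.2644]
tcp_rot: [3.141, -0.0, 2.896]
ft_force: [0.4, 1.9, 2.4]
width: 0.0243
gripper_force: 30.0
```

Call:
{"method": "send_rows", "body": {"motion": [[0,0,0.5,0,18],[0,0,1,0,18],[0,0,1.5,0,18],[0,0,2,0,18],[0,0,2.5,0,18],[0,0,3,0,18]]}}

```text
time: 24.35
position: [0.5484, -0.0921, 0.2616]
tcp_rot: [3.142, -0.0, 2.896]
ft_force: [0.1, 1.9, 2.3]
width: 0.0245
gripper_force: 30.0
```

Call:
{"method": "send_rows", "body": {"motion": [[0,0,0.5,0,18],[0,0,1,0,18],[0,0,1.5,0,18],[0,0,2,0,18],[0,0,2.5,0,18],[0,0,3,0,18]]}}

```text
time: 24.85
position: [0.5486, -0.0923, 0.2591]
tcp_rot: [-3.141, 0.0, 2.896]
ft_force: [-1.0, 2.0, 5.8]
width: 0.0245
gripper_force: 30.0
```

Call:
{"method": "send_rows", "body": {"motion": [[0,0,0.5,0,18],[0,0,1,0,18],[0,0,1.5,0,18],[0,0,1.5,0,18]]}}

```text
time: 25.18
position: [0.5488, -0.0923, 0.2584]
tcp_rot: [-3.141, 0.001, 2.896]
ft_force: [-2.8, 1.5, 7.4]
width: 0.0241
gripper_force: 30.0
```

Call:
{"method": "send_rows", "body": {"motion": [[0,0,0.4,0,18],[0,0,0.8,0,18],[0,0,1.2,0,18],[0,0,1.2,0,18]]}}

```text
time: 25.52
position: [0.5491, -0.0924, 0.258]
tcp_rot: [-3.141, 0.003, 2.896]
ft_force: [-3.4, 0.8, 11.2]
width: 0.0243
gripper_force: 30.0
```

Call:
{"method": "send_rows", "body": {"motion": [[0,0,0.3,0,18],[0,0,0.6,0,18],[0,0,0.6,0,18]]}}

```text
time: 25.77
position: [0.5492, -0.0925, 0.2577]
tcp_rot: [-3.141, 0.003, 2.896]
ft_force: [-1.5, 1.2, 12.6]
width: 0.0241
gripper_force: 30.0
```

Call:
{"method": "send_rows", "body": {"motion": [[0,0,0.4,0,18],[0,0,0.8,0,18],[0,0,0.8,0,18]]}}

```text
time: 26.02
position: [0.5496, -0.0927, 0.2576]
tcp_rot: [-3.141, 0.004, 2.896]
ft_force: [-2.9, 1.1, 15.3]
width: 0.0244
gripper_force: 30.0
```

Call:
{"method": "send_rows", "body": {"motion": [[0,0,-3,0,18],[0,0,-6,0,18],[0,1,-6,0,18],[0,1,-6,0,18]]}}

```text
time: 26.35
position: [0.5485, -0.0911, 0.2599]
tcp_rot: [-3.141, -0.001, 2.896]
ft_force: [0.5, 1.0, -2.1]
width: 0.0242
gripper_force: 30.0
```

Call:
{"method": "send_rows", "body": {"motion": [[0,0,1,0,18],[0,0,2,0,18],[0,0,2.5,0,18],[0,0,3,0,18],[0,0,3.5,0,18],[0,0,4,0,18],[0,0,4,0,18]]}}

```text
time: 26.93
position: [0.5492, -0.0912, 0.2579]
tcp_rot: [3.142, 0.002, 2.896]
ft_force: [-2.3, 1.3, 6.8]
width: 0.0245
gripper_force: 30.0
```

Call:
{"method": "send_rows", "body": {"motion": [[0,0,0.4,0,18],[0,0,0.8,0,18],[0,0,1.2,0,18],[0,0,1.2,0,18]]}}

```text
time: 27.27
position: [0.5495, -0.0913, 0.2577]
tcp_rot: [3.142, 0.003, 2.896]
ft_force: [-2.8, 1.0, 11.6]
width: 0.0241
gripper_force: 30.0
```

Call:
{"method": "send_rows", "body": {"motion": [[0,0,0.3,0,18],[0,0,0.6,0,18],[0,0,0.6,0,18]]}}

```text
time: 27.52
position: [0.5497, -0.0912, 0.2575]
tcp_rot: [3.141, 0.004, 2.896]
ft_force: [-2.5, 1.5, 13.6]
width: 0.0239
gripper_force: 30.0
```

Call:
{"method": "send_rows", "body": {"motion": [[0.5,0.3,0,0,18],[1,0.5,0,0,18],[1,0.5,0,0,18]]}}

```text
time: 27.77
position: [0.5489, -0.0906, 0.2574]
tcp_rot: [-3.142, 0.004, 2.896]
ft_force: [-2.4, -0.5, 11.8]
width: 0.0241
gripper_force: 30.0
```

Call:
{"method": "send_rows", "body": {"motion": [[0.5,0,0,0,18],[1,0,0.2,0,18],[1.5,0,0.4,0,18],[1.5,0,0.6,0,18],[1.5,0,0.6,0,18]]}}

```text
time: 28.18
position: [0.5481, -0.0904, 0.2574]
tcp_rot: [3.141, 0.006, 2.896]
ft_force: [-0.7, 0.8, 13.4]
width: 0.0243
gripper_force: 30.0
```

Call:
{"method": "send_rows", "body": {"motion": [[0,0,0.4,0,18],[0,0,0.8,0,18],[0,0,0.8,0,18],[0,0,0.8,0,18]]}}

```text
time: 28.52
position: [0.548, -0.0901, 0.2565]
tcp_rot: [3.141, 0.005, 2.896]
ft_force: [0.2, 1.6, 12.3]
width: 0.0243
gripper_force: 30.0
```

Call:
{"method": "send_rows", "body": {"motion": [[0,0,0.3,0,18],[0,0,0.6,0,18],[0,0,0.6,0,18],[0,0,0.6,0,18]]}}

```text
time: 28.85
position: [0.5481, -0.0901, 0.2561]
tcp_rot: [3.141, 0.006, 2.896]
ft_force: [-1.0, 1.6, 14.7]
width: 0.0242
gripper_force: 30.0
```

Call:
{"method": "send_rows", "body": {"motion": [[0,0,0.3,0,18],[0,0,0.6,0,18],[0,0,0.6,0,18],[0,0,0.6,0,18]]}}

```text
time: 29.18
position: [0.5478, -0.0901, 0.2545]
tcp_rot: [3.141, 0.004, 2.896]
ft_force: [0.1, 0.9, 7.6]
width: 0.0243
gripper_force: 30.0
```

Call:
{"method": "send_rows", "body": {"motion": [[0,0,0.5,0,18],[0,0,1,0,18],[0,0,1.5,0,18],[0,0,2,0,18],[0,0,2,0,18]]}}

```text
time: 29.6
position: [0.5474, -0.0899, 0.2513]
tcp_rot: [3.141, 0.003, 2.896]
ft_force: [0.9, 0.9, 4.8]
width: 0.0244
gripper_force: 30.0
```

Call:
{"method": "send_rows", "body": {"motion": [[0,0,0.5,0,18],[0,0,1,0,18],[0,0,1.5,0,18],[0,0,1.5,0,18]]}}

```text
time: 29.93
position: [0.5472, -0.0899, 0.2494]
tcp_rot: [3.141, 0.002, 2.896]
ft_force: [3.0, 1.5, 4.1]
width: 0.0243
gripper_force: 30.0
```

Call:
{"method": "send_rows", "body": {"motion": [[-0.5,0,0.5,0,18],[-1,0,1,0,18],[-1,0,1.5,0,18],[-1,0,2,0,18],[-1,0,2,0,18]]}}

```text
time: 30.35
position: [0.5476, -0.0902, 0.2467]
tcp_rot: [3.141, 0.0, 2.896]
ft_force: [1.8, 2.1, 3.4]
width: 0.0245
gripper_force: 30.0
```

Call:
{"method": "send_rows", "body": {"motion": [[0,0,0.5,0,18],[0,0,1,0,18],[0,0,1.5,0,18],[0,0,1.5,0,18]]}}

```text
time: 30.68
position: [0.5476, -0.0902, 0.2453]
tcp_rot: [3.141, 0.0, 2.896]
ft_force: [1.7, 2.0, 3.6]
width: 0.0247
gripper_force: 30.0
```

Call:
{"method": "send_rows", "body": {"motion": [[0,0,0.5,0,18],[0,0,1,0,18],[0,0,1.5,0,18],[0,0,2,0,18],[0,0,2,0,18]]}}

```text
time: 31.1
position: [0.5475, -0.0903, 0.2433]
tcp_rot: [3.141, 0.0, 2.896]
ft_force: [0.9, 2.7, 3.9]
width: 0.024
gripper_force: 30.0
```

Call:
{"method": "send_rows", "body": {"motion": [[0,0,0.5,0,18],[0,0,1,0,18],[0,0,1.5,0,18],[0,0,1.5,0,18]]}}

```text
time: 31.43
position: [0.5475, -0.0902, 0.2417]
tcp_rot: [3.141, 0.0, 2.896]
ft_force: [2.2, 1.7, 3.4]
width: 0.0246
gripper_force: 30.0
```

Call:
{"method": "send_rows", "body": {"motion": [[0,0,0.5,0,18],[0,0,1,0,18],[0,0,1.5,0,18],[0,0,2,0,18],[0,0,2.5,0,18],[0,0,2.5,0,18]]}}

```text
time: 31.93
position: [0.5475, -0.0902, 0.2391]
tcp_rot: [3.141, -0.0, 2.896]
ft_force: [1.7, 1.6, 4.1]
width: 0.0242
gripper_force: 30.0
```

Call:
{"method": "send_rows", "body": {"motion": [[0,0,0.5,0,18],[0,0,1,0,18],[0,0,1.5,0,18],[0,0,1.5,0,18]]}}

```text
time: 32.27
position: [0.5475, -0.0902, 0.2377]
tcp_rot: [3.141, -0.0, 2.896]
ft_force: [1.7, 2.3, 4.6]
width: 0.0243
gripper_force: 30.0
```

Call:
{"method": "send_rows", "body": {"motion": [[0,0,0.5,0,18],[0,0,1,0,18],[0,0,1.5,0,18],[0,0,2,0,18],[0,0,2.5,0,18],[0,0,2.5,0,18]]}}

```text
time: 32.77
position: [0.5475, -0.0902, 0.2351]
tcp_rot: [3.141, -0.0, 2.896]
ft_force: [2.1, 1.4, 3.5]
width: 0.0244
gripper_force: 30.0
```

Call:
{"method": "send_rows", "body": {"motion": [[0,0,0.5,0,18],[0,0,1,0,18],[0,0,1.5,0,18],[0,0,1.5,0,18]]}}

```text
time: 33.1
position: [0.5467, -0.0905, 0.2327]
tcp_rot: [-3.141, -0.002, 2.896]
ft_force: [-0.1, 0.1, -1.8]
width: 0.0245
gripper_force: 30.0
```

Call:
{"method": "send_rows", "body": {"motion": [[0,0,0.5,0,18],[0,0,1,0,18],[0,0,1.5,0,18],[0,0,2,0,18],[0,0,2.5,0,18],[0,0,2.5,0,18]]}}

```text
time: 33.6
position: [0.5472, -0.0903, 0.2309]
tcp_rot: [-3.141, -0.001, 2.896]
ft_force: [-0.2, -0.2, -2.5]
width: 0.0245
gripper_force: 30.0
```

Call:
{"method": "send_rows", "body": {"motion": [[0,0,0.5,0,18],[0,0,1,0,18],[0,0,1.5,0,18],[0,0,1.5,0,18]]}}

```text
time: 33.93
position: [0.5474, -0.0903, 0.2296]
tcp_rot: [3.142, -0.0, 2.896]
ft_force: [0.6, -1.2, -2.6]
width: 0.0241
gripper_force: 30.0
```

Call:
{"method": "send_rows", "body": {"motion": [[0,0,0.5,0,18],[0,0,1,0,18],[0,0,1.5,0,18],[0,0,2,0,18],[0,0,2.5,0,18],[0,0,2.5,0,18]]}}

```text
time: 34.43
position: [0.5478, -0.0903, 0.2281]
tcp_rot: [3.141, 0.001, 2.896]
ft_force: [-0.4, -0.5, 3.9]
width: 0.0245
gripper_force: 30.0
```

Call:
{"method": "send_rows", "body": {"motion": [[0,0,0.5,0,18],[0,0,1,0,18],[0,0,1.5,0,18],[0,0,1.5,0,18]]}}

```text
time: 34.77
position: [0.5481, -0.0902, 0.2273]
tcp_rot: [3.141, 0.002, 2.896]
ft_force: [-1.7, 1.6, 8.2]
width: 0.0244
gripper_force: 30.0
```

On the pad now, with a steady spring slope. Next I lean up to about 20 N.

Call:
{"method": "send_rows", "body": {"motion": [[0,0,0.5,0,18],[0,0,1,0,18],[0,0,1.5,0,18],[0,0,2,0,18],[0,0,2,0,18]]}}

```text
time: 35.18
position: [0.5486, -0.0903, 0.2264]
tcp_rot: [3.141, 0.004, 2.896]
ft_force: [-3.0, 2.4, 13.0]
width: 0.0246
gripper_force: 30.0
```

Call:
{"method": "send_rows", "body": {"motion": [[0,0,0.5,0,18],[0,0,1,0,18],[0,0,1.5,0,18],[0,0,1.6,0,18],[0,0,1.6,0,18],[0,0,1.6,0,18]]}}

```text
time: 35.68
position: [0.549, -0.0904, 0.2256]
tcp_rot: [3.141, 0.005, 2.896]
ft_force: [-2.8, 2.1, 16.2]
width: 0.024
gripper_force: 30.0
```

Call:
{"method": "send_rows", "body": {"motion": [[0,0,0.4,0,18],[0,0,0.4,0,18],[0,0,0.4,0,18],[0,0,0.4,0,18],[0,0,0.4,0,18],[0,0,0.4,0,18]]}}

```text
time: 36.18
position: [0.5491, -0.0904, 0.2254]
tcp_rot: [3.141, 0.006, 2.896]
ft_force: [-2.5, 2.0, 17.5]
width: 0.0241
gripper_force: 30.0
```

Call:
{"method": "send_rows", "body": {"motion": [[0,0,-3,0,18],[0,0,-8,0,18],[0,0,-16,0,18],[0,0,-30,0,18],[0,0,-50,0,18],[0,0,-75,0,18],[0,0,-100,0,18],[0,0,-125,0,18]]}}

```text
time: 36.85
position: [0.5471, -0.0903, 0.3475]
tcp_rot: [-3.141, -0.001, 2.896]
ft_force: [0.8, -0.2, -1.6]
width: 0.0245
gripper_force: 30.0
```

```bash
python3 w.py w9
python3 - <<'E'
from h import *;import pickle
s=pickle.load(open("pics/w9.pkl","rb"))
im=np.load("pics/w9.npy"); h=cv2.cvtColor(im,cv2.COLOR_RGB2HSV)
c=manip.calibration("wrist");T=np.array(c["tool_from_camera"]);K=np.array(c["intrinsics"])
def pr(p):
    q=K@(T[:3,:3].T@(np.array(p)/1000-T[:3,3])); return (q[:2]/q[2]).round(1)
print("pred: axis tip",pr((0,0,125.7)),"L/R tip",pr((0,-8,125.7)),pr((0,8,125.7)),"front tip",pr((8,0,125.7)),"axis 60",pr((0,-8,60)),pr((0,8,60)))
for v in range(130,226,8): print(v,im[v,236:284].sum(1))
rt=R.from_euler('xyz',s["tcp_rot"]).as_matrix(); print("to grasp pose",(rt.T@(np.array([.504,.2747,.1357])-s["position"])*1000).round(1))
E
```

```text
36.85 [ 0.5471 -0.0903  0.3475] [-3.1414e+00 -1.2000e-03  2.8956e+00] [ 0.8 -0.2 -1.6] [-0.26 -0.01  1.44 -0.    1.72 -1.58]
pred: axis tip [260.1 187.9] L/R tip [251.5 187.9] [268.7 187.9] front tip [260.1 179.5] axis 60 [249.1 211.9] [271.3 211.9]
130 [340 345 332 320 317 317 318 320 324 321 320 319 317 319 315 317 313 316
 318 320 321 320 318 318 318 320 316 314 313 315 317 320 321 315 313 315
 320 324 323 321 315 315 313 312 315 255 274 274]
138 [312 316 317 320 319 317 317 317 317 321 319 319 316 318 318 319 316 314
 315 315 319 319 309 350 335 399 455 489 338 317 279 319 317 312 315 312
 316 316 316 317 319 318 319 320 320 320 320 318]
146 [318 316 313 313 314 320 304 340 317 397 456 478 506 507 509 509 510 510
 509 509 508 509 509 509 509 508 509 506 520 347 308 310 294 223 206 232
 227 225 297 269 319 314 313 315 318 320 322 322]
154 [317 314 315 483 503 502 503 504 506 506 506 506 509 513 513 513 513 508
 540 604 617 639 637 642 616 573 483 413 318 330 519 570 547 524 249 206
 206 326 372 380 493 549 241 227 224 223 221 221]
162 [496 505 521 604 624 649 648 646 618 567 481 4
[... 883 characters left out ...]
 304 342 379 383
 384 386 389 393 393 391 392 387 388 386 386 387]
202 [374 378 379 381 379 378 374 375 377 380 382 377 376 395 499 508 508 504
 498 490 477 472 468 460 452 435 413 390 363 343 330 318 307 301 372 370
 368 348 365 365 365 370 363 378 388 388 370 376]
210 [374 375 377 380 384 386 389 386 380 374 374 374 372 493 509 508 509 501
 494 483 475 471 467 460 449 436 415 391 368 347 332 327 313 302 309 352
 352 351 345 353 377 383 383 381 377 382 381 392]
218 [376 375 375 370 368 371 376 376 375 376 380 385 465 506 504 498 442 432
 404 378 364 363 367 355 348 337 339 343 329 331 319 312 334 312 301 320
 350 352 351 348 346 371 373 378 377 367 368 386]
to grasp pose [130.4 343.6 211.9]
```

The force held at about 20 N, and the wrist image has the rod edges at columns 251–268 near the tip, as predicted for an untilted, unslipped rod. Returning it to the block.

Call:
{"method": "send_rows", "body": {"motion": [[8,20,0,0,18],[20,54,0,0,18],[34,92,0,0,18],[48,130,0,0,18],[62,168,0,0,18],[76,204,0,0,18],[90,240,0,0,18],[104,276,0,0,18]]}}

```text
time: 37.57
position: [0.513, 0.2044, 0.3464]
tcp_rot: [-3.141, -0.0, 2.896]
ft_force: [-0.9, -0.5, -2.2]
width: 0.0243
gripper_force: 30.0
```

Call:
{"method": "send_rows", "body": {"motion": [[13,34,0,0,18],[22,56,0,0,18],[26.5,67.5,10,0,18],[26.5,67.5,40,0,18],[26.5,67.5,75,0,18],[26.5,67.5,110,0,18],[26.5,67.5,140,0,18],[26.5,67.5,145,0,18]]}}

```text
time: 38.23
position: [0.5009, 0.2723, 0.1938]
tcp_rot: [-3.134, -0.009, 2.895]
ft_force: [-1.4, -0.8, -3.3]
width: 0.0246
gripper_force: 30.0
```

Call:
{"method": "send_rows", "body": {"motion": [[0,0,0,0,18],[0,0,0,0,18],[0,0,0,0,18]]}}

```text
time: 38.48
position: [0.506, 0.2749, 0.2046]
tcp_rot: [3.139, 0.003, 2.895]
ft_force: [-0.7, 0.2, -3.2]
width: 0.0242
gripper_force: 30.0
```

Call:
{"method": "send_rows", "body": {"motion": [[1,0,5,0,18],[1,0,10,0,18],[1,0,15,0,18],[1,0,15,0,18],[1,0,15,0,18]]}}

```text
time: 38.9
position: [0.5032, 0.2747, 0.1862]
tcp_rot: [-3.141, -0.001, 2.896]
ft_force: [-0.4, 0.2, -1.6]
width: 0.0244
gripper_force: 30.0
```

Call:
{"method": "send_rows", "body": {"motion": [[-0.5,0,2,0,18],[-0.5,0,4,0,18],[-0.5,0,6,0,18],[-0.5,0,8,0,18],[-0.5,0,10,0,18],[-0.5,0,12,0,18],[-0.5,0,14,0,18],[-0.5,0,14,0,18]]}}

```text
time: 39.57
position: [0.5039, 0.2746, 0.1723]
tcp_rot: [-3.141, -0.0, 2.896]
ft_force: [1.2, -1.7, -3.1]
width: 0.0243
gripper_force: 30.0
```

Tip is 8 mm into the hole with no significant force; continuing down.

Call:
{"method": "send_rows", "body": {"motion": [[0,0,3,0,18],[0,0,6,0,18],[0,0,9,0,18],[0,0,12,0,18],[0,0,15,0,18],[0,0,18,0,18],[0,0,20,0,18],[0,0,20,0,18]]}}

```text
time: 40.23
position: [0.5038, 0.2746, 0.1521]
tcp_rot: [-3.141, -0.0, 2.896]
ft_force: [1.6, -0.7, -3.8]
width: 0.0243
gripper_force: 30.0
```

Call:
{"method": "send_rows", "body": {"motion": [[0,0,3,0,18],[0,0,6,0,18],[0,0,9,0,18],[0,0,12,0,18],[0,0,14,0,18],[0,0,14,0,18]]}}

```text
time: 40.73
position: [0.5037, 0.2746, 0.138]
tcp_rot: [-3.141, -0.001, 2.896]
ft_force: [2.1, 0.1, -3.3]
width: 0.0242
gripper_force: 30.0
```

Call:
{"method": "send_rows", "body": {"motion": [[0,0,1,0,18],[0,0,1.5,0,18],[0,0,1.5,0,40],[0,0,1.5,0,55],[0,0,1.5,0,65],[0,0,1.5,0,65],[0,0,1.5,0,65]]}}

```text
time: 41.32
position: [0.5039, 0.2749, 0.1374]
tcp_rot: [3.141, -0.0, 2.896]
ft_force: [0.1, -0.2, 0.9]
width: 0.0531
gripper_force: 0.0
```

Call:
{"method": "send_rows", "body": {"motion": [[0,0,-10,0,65],[0,0,-30,0,65],[0,0,-55,0,65],[0,0,-85,0,65],[-10,0,-110,0,65],[-20,0,-128,0,65],[-28,0,-130,0,65],[-28,0,-130,0,65]]}}

```text
time: 41.98
position: [0.533, 0.2678, 0.2692]
tcp_rot: [3.14, 0.003, 2.895]
ft_force: [-0.4, 0.2, -0.6]
width: 0.0649
gripper_force: 0.0
```

Call:
{"method": "send_rows", "body": {"motion": [[0,0,0,0,65],[0,0,0,0,65],[0,0,0,0,65],[0,0,0,0,65]]}}

```text
time: 42.32
position: [0.5302, 0.2679, 0.2657]
tcp_rot: [-3.14, -0.002, 2.896]
ft_force: [0.3, -0.1, -0.3]
width: 0.0646
gripper_force: 0.0
```

```bash
python3 w.py w10; python3 hd.py w10 .161
python3 - <<'E'
from h import *
a=manip.get_image("side"); b=np.load("pics/side0.npy")
for n,z in(("rod",[.5035,.2735,.148]),):
    u,v=proj("side",z); print(n,u,v,[a[int(v)+k,int(u)-6:int(u)+7].sum(1).tolist() for k in(-4,4)],[b[int(v)+k,int(u)-6:int(u)+7].sum(1).tolist() for k in(-4,4)])
# bystanders: side-view difference near their start positions
for n,p in(("pipe",(.752,.243,.03)),("tape",(.735,-.005,.03)),("nut",(.36,-.115,.008))):
    u,v=proj("side",p).astype(int); d=np.abs(a[v-15:v+15,u-15:u+15].astype(int)-b[v-15:v+15,u-15:u+15]).mean(); print(n,d)
E
```

```text
42.3167 [0.5302 0.2679 0.2657] [-3.1402e+00 -2.1000e-03  2.8961e+00] [ 0.3 -0.1 -0.3] [ 0.38  0.11  1.46  0.    1.57 -0.94]
259.2083435058594 159.0 15.746845245361328 (246, 144, 28, 31) ((259.7571105957031, 159.1723175048828), (27.560489654541016, 31.53326416015625), 178.98825073242188)
[(144, 8, 260.0), (147, 19, 259.5), (150, 22, 260.0), (153, 24, 260.0), (156, 26, 260.0), (159, 27, 259.5), (162, 27, 259.5), (165, 26, 260.0), (168, 24, 260.0), (171, 19, 259.5), (174, 9, 259.5)]
0.161 [0.5    0.2745 0.161 ] [ 30.7  -0.8 104.8]
0.135 [0.5043 0.2734 0.135 ] [ 26.2  -0.8 130.8]
rod 228.37465518260055 152.48367148303598 [[463, 462, 450, 435, 433, 422, 421, 411, 370, 343, 334, 311, 295], [457, 484, 483, 444, 489, 519, 508, 477, 422, 385, 516, 585, 598]] [[451, 421, 378, 364, 362, 357, 324, 296, 283, 272, 272, 266, 277], [452, 473, 491, 505, 524, 517, 510, 481, 440, 368, 345, 502, 582]]
pipe 3.064814814814815
tape 1.8218518518518518
nut 1.1807407407407406
```

```bash
python3 -c "
from station import manip
print(manip.sign_off())"
```

```text
the job is handed in; nothing more can be done
None
```

The job is handed in at 42 s of the 72 s allowed, though the sign-off gave no verdict: both slugs are pressed past the catches onto the pad (about 20 N held by the wrist reading), the rod is back in its block, and the pipe, tape and nut look unmoved in the side view.

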